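Strip a stuck sleeve off its arbor

TASK

A steel sleeve is stuck on the flanged arbor standing on the lathe bench, and pulling it up just brings the arbor along. Without lifting the arbor off the bench, slide the two together into the open mouth of the stripper fork until the flange is fully home under its arms, then pull the sleeve straight up off the arbor, which stays standing in the fork. Set the sleeve down upright on the floor of the wooden tray, beside the spare sleeve and without dropping it, and leave the spare sleeve, the oil tin and the vee block where they are.

Things in the scene. Friction and masses are not known exactly. Their poses are not given: they have to be found in the camera images.
- arbor_foot (a point): Centre of the underside of the loose dark metal arbor (0.42 kg): a round flange 84 mm in diameter, 10 mm thick, flat on the bench on an oily, slippery underside, with an upright stem 38 mm in diameter that passes up through the stuck sleeve. z: its axis. Sprung rubber pads round the stem, 45 mm above the underside, grip the sleeve's bore.
- arbor_tip (a point): Centre of the tapered tip of the arbor's stem, 100 mm above its underside. Pulling the sleeve takes roughly 10 N, more than the arbor weighs, until the sleeve has come up 35 mm relative to the arbor; from there it is loose, and it is clear of this tip after 90 mm.
- sleeve_mid (a point): Centre (half-way up, on the axis) of the stuck sleeve: a plain loose bright steel tube, open at both ends, 52 mm outer and 44 mm inner diameter, 85 mm long, 0.3 kg; z along its axis. At the start it stands upright round the arbor's stem, its lower end on the flange, 10 mm above the bench. Grip it in its upper half, clear of the fork and of the palm.
- fork_seat (a point): Point on the bench where the arbor's axis belongs in the stripper fork, a bright steel U-shaped plate fixed to the bench, 16 to 25 mm above it: the flange goes under it, the sleeve into its slot. The mouth opens to this point's -x: the arbor enters moving along +x. Slot 62 mm wide, centred on the x axis, closed at x = +31 mm. z up. A rear wall stops the flange when the arbor is at x = +4 mm.
- fork_mouth (a point): Point on the bench at the fork's mouth, between its arms' tips, 71 mm in front (-x) of the seat; same axes. The arms are straight from 43 mm in front of the seat to 55 mm behind it, with flared tips out to this point. The fork is 116 mm wide (up to 128 mm over the tips); walls under the arms' outer edges leave 96 mm for the flange.
- tray: Fixed open wooden tray, 250 mm along its x, 110 mm along its y, 20 mm high; walls and floor 7 mm thick. Origin at the centre of its underside on the bench; the inner floor is 7 mm above it. The spare sleeve stands in it somewhere along its x axis; the longer free part is always enough for the other sleeve.
- spare_mid (a point): Bystander: centre (half-way up) of the spare sleeve, the same plain steel tube (52 mm diameter, 85 mm long), with nothing in it, standing upright in the tray. Not to be moved.
- tin_mid (a point): Bystander: centre (half-way up) of a round white oil tin, 58 mm in diameter, 105 mm high with a narrow neck over the top 23 mm, standing on the bench. Not to be moved.
- vee_mid (a point): Bystander: centre (half-way up) of a dark steel vee block, 56 mm along its x, 50 mm along its y, 42 mm high, on the bench. Not to be moved.
Things that resemble listed ones, but are neither listed nor needed, are in the scene too. What is shaped like the part that bears sleeve_mid but orange is not meant.

How it is judged:
On the way, in this order (a step that is already met when the one before it is completed fails the run):
1. the arbor, with the sleeve still on it, is home in the fork: its axis no more than 15 mm short of the seat and within 12 mm of it sideways, the sleeve no more than 25 mm up the stem (x of arbor_foot in the frame of fork_seat between -0.015 and 0.012 m and y of arbor_foot in the frame of fork_seat between -0.012 and 0.012 m and distance between sleeve_mid and arbor_foot below 0.078 m), for 0.1 s.
2. the sleeve is lifted clear above the arbor's tip, the arbor staying in the fork (x of arbor_foot in the frame of fork_seat between -0.025 and 0.012 m and y of arbor_foot in the frame of fork_seat between -0.012 and 0.012 m and height (world z) of sleeve_mid above 0.145 m and height (world z) of arbor_foot below 0.02 m), for 0.1 s.
3. the sleeve is set down by hand: upright within the tray, less than 10 mm above its floor, while the fingers still hold it (x of sleeve_mid in the frame of tray between -0.1 and 0.1 m and y of sleeve_mid in the frame of tray between -0.028 and 0.028 m and angle between sleeve_mid's own z axis and vertical below 0.12 rad and z of sleeve_mid in the frame of tray below 0.0595 m and contact force between the fingers and sleeve above 1 N), for 0.1 s.
At the end, for the whole second after the job is handed in: Sleeve released, at rest, upright (0.12 rad) on the tray floor, within 100 mm of the tray's centre along it and 28 mm across; arbor at rest, flat on the bench (0.06 rad) in the fork, at most 25 mm short of, 12 mm beyond or beside the seat; bystanders moved under 20 mm (x of sleeve_mid in the frame of tray between -0.1 and 0.1 m and y of sleeve_mid in the frame of tray between -0.028 and 0.028 m and angle between sleeve_mid's own z axis and vertical below 0.12 rad and z of sleeve_mid in the frame of tray below 0.053 m and linear speed of each of sleeve, arbor below 0.02 m/s and contact force between the fingers and sleeve below 0.1 N and x of arbor_foot in the frame of fork_seat between -0.025 and 0.012 m and y of arbor_foot in the frame of fork_seat between -0.012 and 0.012 m and height (world z) of arbor_foot below 0.004 m and angle between arbor_foot's own z axis and vertical below 0.06 rad); the robot touches nothing.
It fails at once if the arbor is lifted more than 20 mm off the bench (height (world z) of arbor_foot above 0.02 m).
It fails at once if the arbor is tipped over by more than 0.35 rad (angle between arbor_foot's own z axis and vertical above 0.35 rad).
It fails at once if the spare sleeve is moved more than 20 mm (distance of spare_mid from where it was at the start of the episode above 0.02 m).
It fails at once if the oil tin is moved more than 20 mm (distance of tin_mid from where it was at the start of the episode above 0.02 m).
It fails at once if the vee block is moved more than 20 mm (distance of vee_mid from where it was at the start of the episode above 0.02 m).
It also fails if it takes over 61 s, if anything falls off the work surface, if the arm or the gripper's body presses on something with over 40 N, if the wrist force passes 120 N, or if a joint passes its speed limit or range.

ROBOT

A 6-joint arm with a two-finger parallel gripper is mounted at the origin on the work surface. World frame = base frame: x ahead of the robot, y to its left, z up, the work surface at z = 0. Lengths are in m, angles in rad, forces in N, time in s.
With the tool pointing down it reaches from about 0.35 to 0.775 m from the base axis. Payload 7.3 kg.
Tool frame: the origin (TCP) lies on the centre line of the jaws, within the pads' length; the fingertips stand 17 mm ahead of it and the grasp point (between the pads) lies 2 mm behind it (robot.tip_extent is the distance from the TCP to the fingertips, in m); z points along the fingers, y is the line along which they close (so a half turn about z gives the same grasp; the last joint's range is limited). The gripper opens to 92 mm and grips with 3 to 60 N. Pads are 19 mm wide; open, the fingers measure 130 mm over their backs; the gripper's body (75 mm by 190 mm) begins 47 mm behind the grasp point.
Start: joints at [1.06, 0.342, 1.524, -0, 1.275, -0.146], TCP at [0.187, 0.49, 0.244] pointing down, gripper open.
Joint ranges: [-2.53, 2.53], [-0.77, 2.02], [0.04, 2.7], [-1, 4.14], [0.28, 2.66], [-3.11, 3.11]. Speed limits (rad/s): [2.57, 2.57, 3.14, 3.14, 3.14, 3.14].

INTERFACE

Orientations are given as [roll, pitch, yaw] about the fixed x, y, z axes, in that order (R = Rz(yaw) Ry(pitch) Rx(roll)).
In Python, from cell import robot gives the robot as it stands.
- The arm moves only by the tool step_arm, never from a script. Its argument "motion" is a list of rows, each a list of 2 entries, a list of its own where there are three numbers: the shift along the tool's x, y, z in units of 60 mm (1.0 is 60 mm), then the turn about the tool's z in rad. In form: [[[x, y, z], spin], ...]. A call has 1 to 10 rows; each row is the pose to reach, as a shift and turn from the pose commanded when the call began, along the tool's axes at that moment; what a row does not reach only later rows make up. A row lasts 1/8 s, in which the tool goes at most 62.5 mm and 10.7 degrees, less where a joint would pass 70% of its speed; a pose out of reach is approached as far as the arm can. A call with a gripper value outside its range is refused whole. "hand" is the closure in counts, from 0 (fully open) to 255 (shut), set as the call begins (left out, the last holds). The fingers move at their own pace and stop on an object; "squeeze" is the grip in N (left out, the last holds). Time passes only in rows, so rows that repeat a pose let the fingers close. It gives the time, the measured TCP pose, the force, the opening and the grip force at its end, in the units of the state.
- robot.observe(): the state, without advancing time (a new reading comes with each control period).
- robot.read_camera(name): name is "scene" or "top" or "wrist"; returns a dict with "pixels" (400x640x3 uint8, red, green, blue), "intrinsics" (3x3 intrinsics, pixels), "xyz" and "rotation" of the camera in the world; the wrist camera has in their place "T_tool_cam" (4x4, takes a point from camera to tool coordinates, whose origin is the TCP and whose axes are the flange's). Camera axes: x right, y up, looking along -z (the intrinsics and any distortion apply to the point x, -y, -z); pixel columns grow to the right and rows downward; lengths in m; the calibration is good to about 2 mm. A picture is of the moment at which its call begins: read the wrist's pose just before it. There is no depth.
- robot.hand_in(): hands the job in; it is judged then, once.
The state is a dict: "time": time; "qpos": joint angles; "qvel": joint speeds; "joint_efforts": joint torques, N m; "tool_pos": TCP position; "tool_rot": TCP orientation; "contact_force": force on the tool from outside, world axes, zero at the start; "torque": the same for the moment, N m; "opening": finger opening in m; "grip_force": force on a finger pad.
Only numpy, scipy, OpenCV 4.12 (cv2) and the standard library are available. Lean on these libraries where they do the work, as an engineer would, in place of code of your own. Each camera call takes 0.05 s, during which the arm holds its last target. There are 200 camera calls.

## Working session

There is one attempt and no reset: what is moved stays moved. The work goes in short steps, Python scripts to look and compute and a tool call to move; the robot and the scene stay as the last step left them, time stands still between calls to the robot, and variables do not carry over. Pictures are saved under pics/ and viewed, at most 10 in all, crops included, and the job is handed in when it is done.

Besides the shell and the picture viewer there is one more tool, called as a command line: name --argument value ..., lists and objects as JSON in quotes. step_arm: Moves the arm, as the interface text tells. Its arguments: {"type":"object","properties":{"motion":{"type":"array"},"hand":{"type":"number"},"squeeze":{"type":"number"}},"required":["motion"]}

```bash
ls; mkdir -p pics
cat > h.py <<'E'
import numpy as np, cv2
from cell import robot
def snap(name,fn=None):
    s=robot.observe(); c=robot.read_camera(name)
    if fn: cv2.imwrite('pics/'+fn,cv2.cvtColor(c['pixels'],cv2.COLOR_RGB2BGR))
    return s,c
E
python3 - <<'E'
from h import *
for n in('scene','top'):
    s,c=snap(n,n+'0.png'); print({k:v for k,v in c.items() if k!='pixels'})
print(s)
E
```

```text
pics
{'intrinsics': array([[366.05921378,   0.        , 316.1261193 ],
       [  0.        , 366.05921378, 195.83807097],
       [  0.        ,   0.        ,   1.        ]]), 'xyz': array([1.15218678, 0.09130505, 0.47791675]), 'rotation': array([0.97392273, 0.0065656 , 1.73836369])}
{'intrinsics': array([[434.29703245,   0.        , 321.49819195],
       [  0.        , 434.29703245, 199.55035227],
       [  0.        ,   0.        ,   1.        ]]), 'xyz': array([ 0.46522862, -0.00904947,  0.8726397 ]), 'rotation': array([ 0.16507985, -0.02659467, -1.54386214])}
{'time': 0.05, 'qpos': array([ 1.06001147e+00,  3.42702985e-01,  1.52498409e+00, -2.77819385e-05,
        1.27541864e+00, -1.46003144e-01]), 'qvel': array([-0.00025838, -0.00022104, -0.00184364,  0.00092488,  0.0011953 ,
       -0.00172532]), 'joint_efforts': array([ 1.70875126e-03, -4.32431781e+01, -2.44990540e+01,  7.19348621e-02,
        5.25295967e-02, -6.82843461e-05]), 'tool_pos': array([0.18709472, 0.49013038, 0.24306669]), 'tool_rot': array([-3.14009182e+00, -1.93843896e-04,  2.77681891e+00]), 'contact_force': array([0.23571393, 0.31910541, 0.03469594]), 'torque': array([-0.01190559,  0.0104369 , -0.01257916]), 'grip_force': 0.0, 'opening': 0.09179676892042954}
```

View pics/scene0.png

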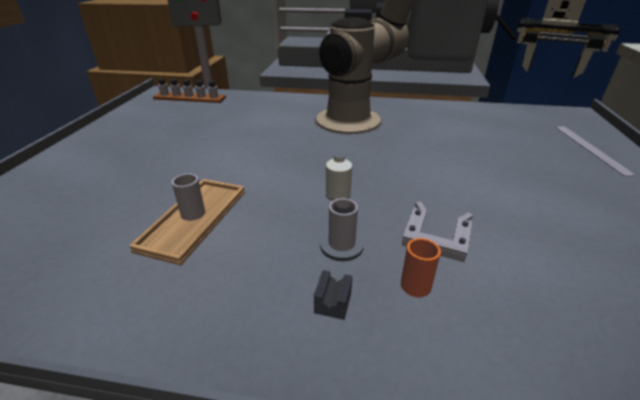

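View pics/top0.png

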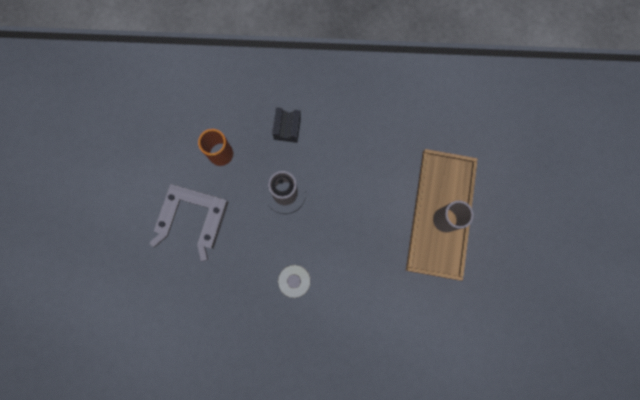

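The scene view shows the spare sleeve in the tray at (189,197), the sleeve on the flanged arbor at (343,225), the tin at (339,180), the vee block at (333,293), the orange decoy at (420,267) and the fork at (438,230), with its mouth towards the robot. In the top view the arbor is at (285,193), the fork at (190,220) with its mouth facing down, and the tray at (443,214).

Sleeve candidates in the top view are (283,185), (458,215) and the orange one at (214,145). The first is the one meant: it is grey, stands on a flange and has a stem in its bore. I'll confirm that in a crop and measure.

```bash
cat >> h.py <<'E'
from scipy.spatial.transform import Rotation as Ro
def cam(c,s=None):
    if 'T_tool_cam' in c:
        T=np.eye(4);T[:3,:3]=Ro.from_euler('xyz',s['tool_rot']).as_matrix();T[:3,3]=s['tool_pos'];T=T@c['T_tool_cam']
        return T[:3,3],T[:3,:3],c['intrinsics']
    return c['xyz'],Ro.from_euler('xyz',c['rotation']).as_matrix(),c['intrinsics']
def ray(C,p):
    o,R,K=C; u=np.linalg.inv(K)@np.array([p[0],p[1],1.]); d=R@np.array([u[0],-u[1],-u[2]]); return o,d/np.linalg.norm(d)
def onz(C,p,z):
    o,d=ray(C,p); return o+d*(z-o[2])/d[2]
def tri(rs):
    A=sum(np.eye(3)-np.outer(d,d) for o,d in rs); b=sum((np.eye(3)-np.outer(d,d))@o for o,d in rs); return np.linalg.solve(A,b)
def proj(C,X):
    o,R,K=C; v=R.T@(np.array(X)-o); u=K@np.array([v[0],-v[1],-v[2]]); return u[:2]/u[2]
def big(m,n=1,amin=15):
    cs=[q for q in cv2.findContours(m.astype(np.uint8),cv2.RETR_EXTERNAL,cv2.CHAIN_APPROX_NONE)[0] if cv2.contourArea(q)>amin]
    return sorted(cs,key=cv2.contourArea)[::-1][:n]
E
python3 - <<'E'
from h import *
a=cv2.imread('pics/top0.png'); b=cv2.imread('pics/scene0.png')
cr=lambda im,x,y,w,h:cv2.resize(im[y:y+h,x:x+w],(800,300),interpolation=cv2.INTER_CUBIC)
cv2.imwrite('pics/c1.png',np.vstack([cr(a,140,140,192,72+0),cr(b,300,190,192,72)]))
cv2.imwrite('pics/c1.png',np.hstack([cv2.resize(a[140:270,140:240],(400,520),interpolation=cv2.INTER_CUBIC),cv2.resize(a[140:270,240:340],(400,520),interpolation=cv2.INTER_CUBIC)]))
for p in [(300,350),(190,192),(165,215),(283,173),(294,270),(440,170),(300,200)]: print(p,a[p[1],p[0]])
E
```

```text
(300, 350) [98 87 83]
(190, 192) [128 116 117]
(165, 215) [135 121 122]
(283, 173) [89 83 85]
(294, 270) [155 156 152]
(440, 170) [ 82 106 129]
(300, 200) [102  92  87]
```

View pics/c1.png

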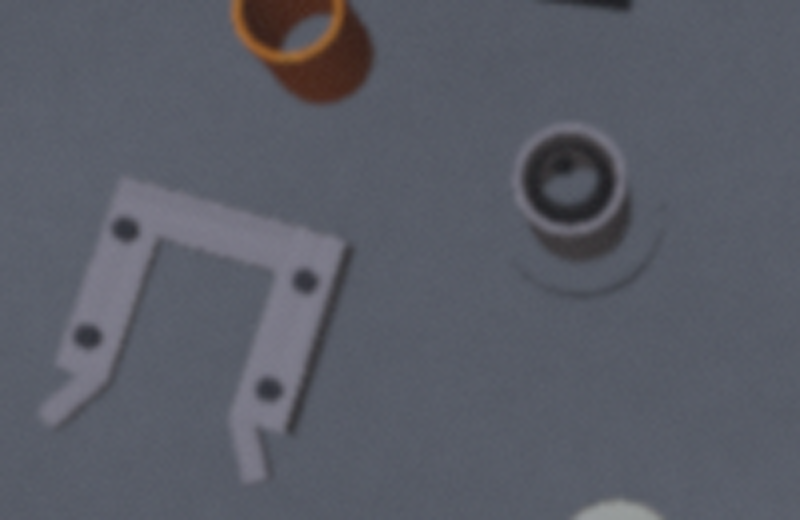

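The crop confirms it: the grey tube at top-view px (282,185) has the stem inside and the flange arc below. The fork's outer corners are at about (170,185), (227,200), (154,230) and (212,247), and its slot opens downward.

Run:
```python
from h import *
_,ct=snap('top');_,cs=snap('scene');T=cam(ct);S=cam(cs)
P=lambda x,y:(140+x/4-.4,140+y/4-.4)
q={k:onz(T,P(*v),.025)[:2] for k,v in dict(bl=(120,180),br=(348,240),fl=(57,362),fr=(290,428),il=(158,240),ir=(278,268),sl=(114,372),sr=(234,410),h1=(125,229),h2=(305,281),h3=(87,336),h4=(268,388),t1=(43,420),t2=(256,480)).items()}
for k,v in q.items(): print(k,v.round(4))
d=(q['h1']+q['h2']-q['h3']-q['h4']);d/=np.linalg.norm(d); n=np.array([-d[1],d[0]]);print('yaw',np.arctan2(d[1],d[0]))
mid=sum(q[k] for k in('h1','h2','h3','h4'))/4
for k,v in q.items(): print(k,(v-mid)@d.round(4),(v-mid)@n)
# sleeve top: rim centres
print('sleeve rim z=.095',onz(T,P(569,180),.095), 'scene',onz(S,(343.3,205.5),.095), 'tri',tri([ray(T,P(569,180)),ray(S,(343.3,205.5))]))
print('spare tri',tri([ray(T,(459,214.5)),ray(S,(187,179.5))]), onz(T,(459,214.5),.092))
print('tin top',tri([ray(T,(294.5,281)),ray(S,(339.5,158))]),onz(T,(294.5,281),.09),'vee',onz(T,(287,124),.042))
for nm,c,C in(('top',ct,T),('scene',cs,S)):
    h=cv2.cvtColor(c['pixels'],cv2.COLOR_RGB2HSV); m=(h[...,0]<24)&(h[...,0]>8)&(h[...,1]>70)
    if nm=='scene': m[:130]=0; m[:,300:]=0
    else: m[:,:380]=0
    k=big(m); r=cv2.minAreaRect(k[0]); e=cv2.approxPolyDP(cv2.convexHull(k[0]),8,True)[:,0]
    print(nm,r,e.tolist(),[onz(C,p,.02)[:2].round(4).tolist() for p in e])
```

```text
bl [0.6275 0.2725]
br [0.6011 0.1589]
fl [0.5369 0.2952]
fr [0.5083 0.181 ]
il [0.5982 0.2516]
ir [0.5861 0.1922]
sl [0.5329 0.2675]
sr [0.5162 0.2085]
h1 [0.6031 0.268 ]
h2 [0.5801 0.1786]
h3 [0.55   0.2819]
h4 [0.5273 0.1929]
t1 [0.5088 0.2994]
t2 [0.483  0.1955]
yaw -0.26000867925096266
bl 0.0494630562296788 0.05679714686470178
br 0.05312287551779562 -0.05979358986117275
fl -0.043940565406341094 0.055412681613471564
fr -0.04219638569534008 -0.06230893113326908
il 0.026497828675541932 0.028981105098356563
ir 0.030121543855064256 -0.031526840716706674
sl -0.04070684403969668 0.027562726639421224
sr -0.041640370388750556 -0.03373493584620974
h1 0.02704943276910458 0.04619199510719034
h2 0.02779416682511878 -0.046191995107190395
h3 -0.027917808905578066 0.04593161474696744
h4 -0.026925790688645274 -0.04593161474696747
t1 -0.07217856644874822 0.052205704228587134
t2 -0.07037393300616114 -0.05477215998444506
sleeve rim z=.095 [0.62067289 0.04672984 0.095     ] scene [0.61969746 0.04801785 0.095     ] tri [0.62050201 0.04738701 0.09548747]
spare tri [ 0.57512917 -0.27594881  0.09187382] [ 0.57602837 -0.27837411  0.092     ]
tin top [0.44854502 0.019281   0.09758694] [0.44863054 0.01747953 0.09      ] vee [0.75464952 0.04545316 0.042     ]
top ((442.50994873046875, 214.42999267578125), (56.56854248046875, 123.74369812011719), 8.130102157592773) [[425, 150], [476, 159], [461, 279], [407, 269]] [[0.7171, -0.2366], [0.7017, -0.3411], [0.4595, -0.3039], [0.4759, -0.1983]]
scene ((190.0858917236328, 222.4225311279297), (48.10429000854492, 124.552490234375), 47.960933685302734) [[242, 187], [181, 263], [132, 251], [202, 180]] [[0.4794, -0.1995], [0.7328, -0.2237], [0.7184, -0.327], [0.4648, -0.3042]]
```

Everything fits the sizes given. The fork's yaw is about -0.26 with its seat near (0.564, 0.2295), the sleeve is at (0.620, 0.047) with its top at 95 mm, and the tray's centre is near (0.589, -0.270). I'll go above the fork and arbor for a closer look.

```bash
cat >> h.py <<'E'
def go(*targets,s=None):
    s=s or robot.observe(); R=Ro.from_euler('xyz',s['tool_rot']).as_matrix()
    for t in targets:
        d=R.T@(np.array(t)-s['tool_pos']); print(np.array(t).round(4),'->',(d/.06).round(3),'mm',round(np.linalg.norm(d)*1000,1))
E
python3 - <<'E'
from h import *
go((.36,.33,.27),(.53,.15,.30))
E
```

```text
[0.36 0.33 0.27] -> [-3.644 -1.469 -0.444] mm 237.2
[0.53 0.15 0.3 ] -> [-7.361 -3.261 -0.943] mm 486.4
```

step_arm --motion '[[[-0.9,-0.4,-0.1],0],[[-1.8,-0.75,-0.2],0],[[-2.7,-1.1,-0.3],0],[[-3.6,-1.5,-0.45],0],[[-4.5,-1.9,-0.55],0],[[-5.4,-2.3,-0.65],0],[[-6.2,-2.7,-0.8],0],[[-7.0,-3.1,-0.9],0],[[-7.36,-3.26,-0.94],0],[[-7.36,-3.26,-0.94],0]]' --hand 0 --squeeze 40

```text
time: 1.45
tool_pos: [0.5306, 0.1494, 0.2996]
tool_rot: [-3.141, -0.001, 2.775]
contact_force: [-1.1, 0.5, -0.0]
opening: 0.0915
grip_force: 0.0
```

Run:
```python
from h import *
s,c=snap('wrist','w1.png'); np.save('w1.npy',dict(s=s,c=c),allow_pickle=True)
print(s['tool_pos'],s['tool_rot'],c['T_tool_cam'],c['intrinsics'],c.keys())
C=cam(c,s)
for X in [(.564,.2295,.025),(.6205,.047,.095)]: print(proj(C,X))
```

```text
[0.53055081 0.14941343 0.29958415] [-3.14146923e+00 -9.41317024e-04  2.77463459e+00] [[ 1.17411824e-04  9.68485504e-01  2.49069900e-01  6.51957326e-02]
 [ 9.99999976e-01 -1.59552790e-04  1.49005332e-04 -1.35907020e-03]
 [ 1.84049301e-04  2.49069877e-01 -9.68485499e-01 -1.39487775e-01]
 [ 0.00000000e+00  0.00000000e+00  0.00000000e+00  1.00000000e+00]] [[312.00144997   0.         315.82688803]
 [  0.         312.00144997 201.29793489]
 [  0.           0.           1.        ]] dict_keys(['pixels', 'intrinsics', 'T_tool_cam'])
[381.68582393 173.44119299]
[264.93660293 279.03120692]
```

View pics/w1.png

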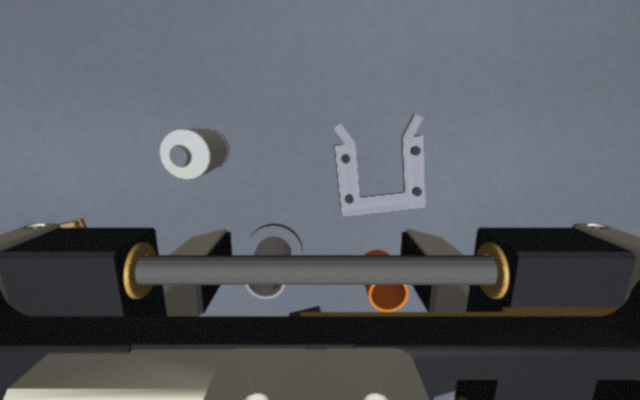

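The wrist view shows the fork's bolts at (346,158), (415,150), (349,198) and (417,191), so its centre matches the predicted seat pixel (382,173). The sleeve rim at (265,280) also matches its prediction. I'll refine the fork from its mask and work out the descent.

Run:
```python
from h import *
D=np.load('w1.npy',allow_pickle=True).item(); C=cam(D['c'],D['s']); g=cv2.cvtColor(D['c']['pixels'],cv2.COLOR_RGB2GRAY).astype(float)
B=[]
for p in [(349,198),(417,191),(346,158),(415,150)]:
    w=g[p[1]-6:p[1]+7,p[0]-6:p[0]+7]; wt=np.clip(105-w,0,None); 
    yy,xx=np.mgrid[p[1]-6:p[1]+7,p[0]-6:p[0]+7]; wt[(xx-p[0])**2+(yy-p[1])**2>30]=0
    B.append(onz(C,((wt*xx).sum()/wt.sum(),(wt*yy).sum()/wt.sum()),.025)[:2])
B=np.array(B); m=B.mean(0); d=B[0]+B[1]-B[2]-B[3]; d/=np.linalg.norm(d); n=np.array([-d[1],d[0]])
print(m,np.arctan2(d[1],d[0]),((B-m)@d).round(4),((B-m)@n).round(4))
# slot edges by scan along n at several x, using gray profile
for x in (-.03,-.02,-.01,0,.01,.02):
    t=np.arange(-.075,.0751,.0005); v=np.array([cv2.getRectSubPix(g.astype(np.float32),(1,1),tuple(proj(C,[*(m+x*d+k*n),.025])))[0,0] for k in t])
    dv=np.diff(v); dv=np.convolve(dv,np.ones(7)/7,'same')
    f=lambda a,b,sg:(t[:-1][(t[:-1]>a)&(t[:-1]<b)])[np.argmax(sg*dv[(t[:-1]>a)&(t[:-1]<b)])]
    print(x,'outer',f(-.07,-.052,1).round(4),f(.052,.07,-1).round(4),'inner',f(-.039,-.024,-1).round(4),f(.024,.039,1).round(4))
s=robot.observe()
go((.6205,.047,.15),(.6205,.047,.076))
```

```text
[0.56548018 0.22827222] -0.25285414672417994 [ 0.0276  0.0275 -0.0275 -0.0276] [-0.046  0.046 -0.046  0.046]
-0.03 outer -0.058 0.057 inner -0.032 0.03
-0.02 outer -0.0575 0.0565 inner -0.0315 0.0305
-0.01 outer -0.058 0.057 inner -0.0325 0.031
0 outer -0.0585 0.0565 inner -0.031 0.03
0.01 outer -0.0575 0.057 inner -0.032 0.0305
0.02 outer -0.0575 0.057 inner -0.032 0.031
[0.6205 0.047  0.15  ] -> [-2.033 -1.069  2.491] mm 203.3
[0.6205 0.047  0.076 ] -> [-2.035 -1.069  3.724] mm 262.6
```

step_arm --motion '[[[-0.8,-0.4,0.4],0],[[-1.5,-0.8,0.9],0],[[-2.03,-1.07,1.6],0],[[-2.03,-1.07,2.3],0],[[-2.03,-1.07,2.9],0],[[-2.03,-1.07,3.4],0],[[-2.03,-1.07,3.72],0],[[-2.03,-1.07,3.72],0]]'

```text
time: 2.5
tool_pos: [0.6191, 0.0487, 0.0755]
tool_rot: [-3.141, -0.004, 2.779]
contact_force: [0.2, -0.6, -0.1]
opening: 0.0918
grip_force: 0.0
```

step_arm --motion '[[[0,0,0],0],[[0,0,0],0],[[0,0,0],0],[[0,0,0],0],[[0,0,0],0],[[0,0,0],0]]' --hand 255 --squeeze 35

```text
time: 3.25
tool_pos: [0.6212, 0.0468, 0.0773]
tool_rot: [3.141, 0.001, 2.777]
contact_force: [0.1, 0.6, 2.6]
opening: 0.0518
grip_force: 35.0
```

Run:
```python
from h import *
s,c=snap('scene','s2.png'); print(s['tool_pos'],s['tool_rot'],s['opening'],s['grip_force'],s['contact_force'])
d=np.array([np.cos(-.255),np.sin(-.255)]); seat=np.array([.5653,.2278]); z=s['tool_pos'][2]
A=seat-.125*d
go((.485,.115,z),(.40,.19,z),(*A,z),(*seat,z))
im=cv2.imread('pics/s2.png'); cv2.imwrite('pics/s2c.png',cv2.resize(im[140:320,250:500],(750,540)))
```

```text
[0.62115425 0.04684688 0.07725936] [3.14113831e+00 5.53946427e-04 2.77673276e+00] 0.05175977286253449 35.00050262315199 [0.08890224 0.60479055 2.63348867]
[0.485  0.115  0.0773] -> [ 2.525e+00  2.510e-01 -1.000e-03] mm 152.2
[0.4    0.19   0.0773] -> [ 4.294e+00  9.140e-01 -2.000e-03] mm 263.4
[0.4443 0.2593 0.0773] -> [ 4.016e+00  2.257e+00 -1.000e-03] mm 276.4
[0.5653 0.2278 0.0773] -> [ 1.945  2.485 -0.   ] mm 189.4
```

View pics/s2c.png

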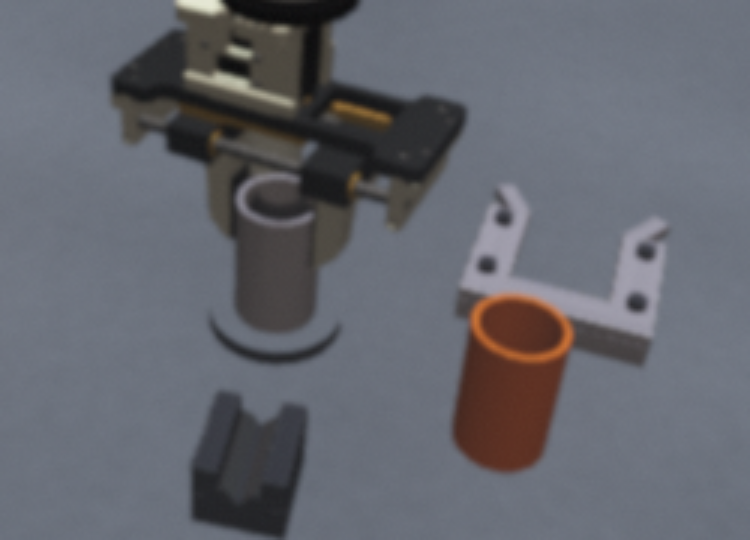

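The grasp is good and the arbor is still flat (crop: sleeve at (275,250), flange arc at (275,340)). I'll slide around the tin to the mouth.

step_arm --motion '[[[0.3,0.03,0],0],[[0.8,0.08,0],0],[[1.3,0.13,0],0],[[1.8,0.18,0],0],[[2.3,0.23,0],0],[[2.7,0.32,0],0],[[3.2,0.5,0],0],[[3.7,0.69,0],0],[[4.1,0.85,0],0],[[4.29,0.92,0],0]]'

```text
time: 4.55
tool_pos: [0.4002, 0.1906, 0.0773]
tool_rot: [3.141, 0.002, 2.778]
contact_force: [2.0, -2.4, 1.0]
opening: 0.052
grip_force: 35.0
```

step_arm --motion '[[[-0.05,0.3,0],0],[[-0.15,0.8,0],0],[[-0.25,1.2,0],0],[[-0.28,1.34,0],0],[[-0.28,1.34,0],0]]'

```text
time: 5.18
tool_pos: [0.4453, 0.2596, 0.0772]
tool_rot: [3.141, 0.001, 2.777]
contact_force: [0.3, 2.0, 4.5]
opening: 0.0518
grip_force: 35.0
```

Run:
```python
from h import *
s,c=snap('top','t3.png'); print(s['tool_pos'],s['tool_rot'],s['opening'],s['grip_force'],s['contact_force'])
a=cv2.imread('pics/t3.png')[160:340,100:340]; b=snap('scene','s3.png')[1]; b=cv2.imread('pics/s3.png')[120:300,280:520]
cv2.imwrite('pics/c3.png',cv2.resize(np.vstack([a,b]),(0,0),fx=1.66,fy=1.66,interpolation=cv2.INTER_CUBIC))
d=np.array([np.cos(-.255),np.sin(-.255)]); seat=np.array([.5653,.2278]); z=s['tool_pos'][2]
print((s['tool_pos'][:2]-seat)@d,(s['tool_pos'][:2]-seat)@[-d[1],d[0]])
go((*(seat-.06*d),z),(*seat,z))
```

```text
[0.44526687 0.25964665 0.07724408] [3.14050760e+00 7.84310502e-04 2.77698587e+00] 0.05176372054370697 35.00064441701397 [0.25161356 1.95725917 4.51854456]
-0.12418482828172774 0.000539028062447464
[0.5072 0.2429 0.0772] -> [-1.064e+00  1.090e-01  1.000e-03] mm 64.2
[0.5653 0.2278 0.0772] -> [-2.058e+00  2.190e-01  2.000e-03] mm 124.2
```

View pics/c3.png

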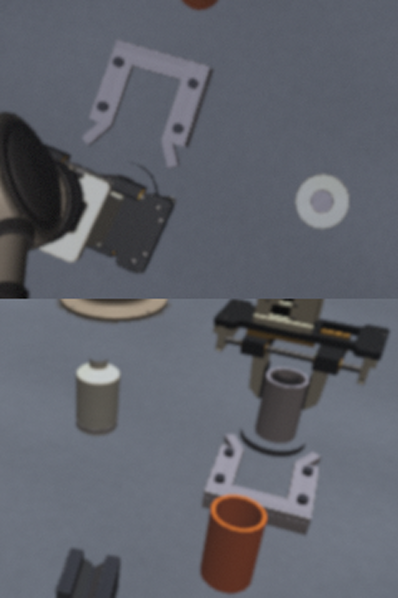

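The flange (scene crop arc at (272,440)) is centred ahead of the mouth, upright and flat. I'll slide in slowly.

step_arm --motion '[[[-0.25,0.03,0],0],[[-0.5,0.05,0],0],[[-0.75,0.08,0],0],[[-1.0,0.11,0],0],[[-1.2,0.13,0],0],[[-1.4,0.15,0],0],[[-1.6,0.17,0],0],[[-1.8,0.19,0],0],[[-1.95,0.21,0],0],[[-2.04,0.22,0],0]]'

```text
time: 6.52
tool_pos: [0.5626, 0.2277, 0.0773]
tool_rot: [-3.141, -0.003, 2.776]
contact_force: [-7.3, 1.4, 9.1]
opening: 0.0522
grip_force: 35.0
```

Run:
```python
from h import *
s,c=snap('scene','s4.png'); print(s['tool_pos'],s['tool_rot'],s['opening'],s['grip_force'],s['contact_force'])
snap('wrist','w4.png')
b=cv2.imread('pics/s4.png')[180:280,360:500]; a=cv2.imread('pics/w4.png')[100:400,170:470]
cv2.imwrite('pics/c4.png',np.hstack([cv2.resize(b,(440,314),interpolation=cv2.INTER_CUBIC),cv2.resize(a,(314,314))]))
d=np.array([np.cos(-.255),np.sin(-.255)]); seat=np.array([.5653,.2278])
print((s['tool_pos'][:2]-seat)@d,(s['tool_pos'][:2]-seat)@[-d[1],d[0]])
```

```text
[0.56263977 0.22773885 0.07730544] [-3.14084639e+00 -2.79117176e-03  2.77627292e+00] 0.05221629529653926 35.001765398774296 [-7.33849047  1.36388985  9.06355846]
-0.0025587803155975434 -0.0007302060221277503
```

View pics/c4.png

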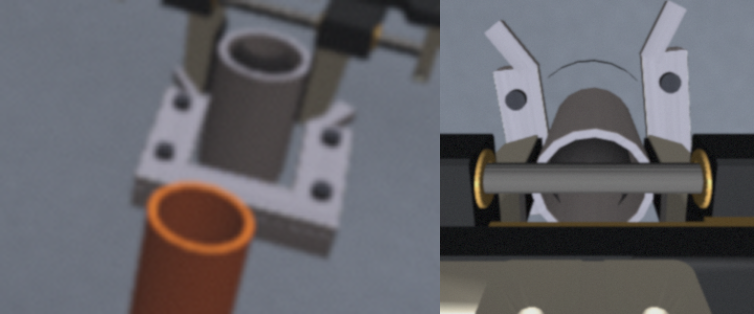

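Seen in the slot from both views, with the flange's trailing arc at wrist px (318,158). The -7 N suggests contact with the rear wall, so I'll check with that arc.

Run:
```python
from h import *
s,c=snap('wrist'); C=cam(c,s); d=np.array([np.cos(-.255),np.sin(-.255)]); seat=np.array([.5653,.2278])
for p in [(318,157),(318,159)]:
    X=onz(C,p,.01)[:2]-seat; print(X@d,X@[-d[1],d[0]])
print(s['tool_pos'],s['contact_force'])
go((.5653,.2278,.0773))
```

```text
-0.04401101958016979 0.003945239285561962
-0.042701122100273305 0.003802470759916423
[0.56321837 0.22758523 0.07729523] [-2.9372754   2.02965189  6.85444071]
[0.5653 0.2278 0.0773] -> [-0.032  0.016 -0.001] mm 2.1
```

The trailing edge is 43 mm before the seat and the flange radius is 42 mm, so the arbor is home. I'll pull straight up.

step_arm --motion '[[[0,0,-0.08],0],[[0,0,-0.16],0],[[0,0,-0.24],0],[[0,0,-0.34],0],[[0,0,-0.44],0],[[0,0,-0.54],0],[[0,0,-0.64],0],[[0,0,-0.76],0],[[0,0,-0.88],0],[[0,0,-1.0],0]]'

```text
time: 7.92
tool_pos: [0.5643, 0.2282, 0.1385]
tool_rot: [3.14, 0.002, 2.777]
contact_force: [-0.0, -0.5, -3.7]
opening: 0.0516
grip_force: 35.0
```

step_arm --motion '[[[0,0,-0.2],0],[[0,0,-0.4],0],[[0,0,-0.6],0],[[0,0,-0.8],0],[[0,0,-1.0],0],[[0,0,-1.2],0],[[0,0,-1.3],0],[[0,0,-1.3],0],[[0,0,-1.3],0]]'

```text
time: 9.05
tool_pos: [0.5633, 0.2279, 0.2144]
tool_rot: [-3.141, -0.001, 2.777]
contact_force: [0.2, 0.8, -3.8]
opening: 0.0522
grip_force: 35.0
```

Run:
```python
from h import *
s,c=snap('scene','s5.png'); print(s['tool_pos'],s['tool_rot'],s['opening'],s['grip_force'],s['contact_force'])
cw=snap('top','t5.png')[1]; T=cam(cw)
b=cv2.imread('pics/s5.png')[100:290,320:520]
a=cv2.imread('pics/t5.png')[140:300,400:500]
cv2.imwrite('pics/c5.png',np.hstack([cv2.resize(b,(480,456),interpolation=cv2.INTER_CUBIC),cv2.resize(a,(285,456),interpolation=cv2.INTER_CUBIC)]))
```

```text
[0.56333291 0.22785923 0.21439868] [-3.14108567e+00 -8.55133470e-04  2.77673225e+00] 0.052182677216249834 34.99939617002383 [ 0.22670611  0.82166196 -3.77495528]
```

View pics/c5.png

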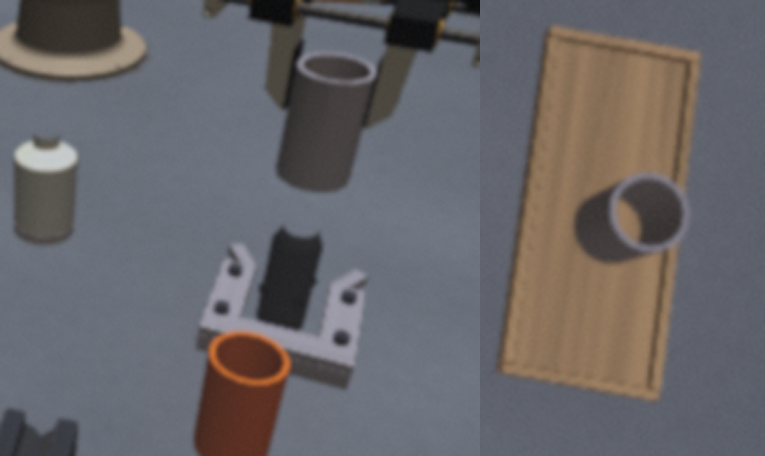

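The arbor stands in the fork and the sleeve is clear above it (crop (328,120)), with the spare unmoved in the tray. Next I need the tray frame and height, the drop pose and any sleeve slip.

Run:
```python
from h import *
s=robot.observe(); T=cam(robot.read_camera('top')); cs=robot.read_camera('scene'); S=cam(cs)
px=[(424.6,149.5),(477.9,159.3),(463.2,279.6),(407.7,270.9)]
for a,b in zip(px[:2]+px[3:],[(181,263),(132,251),(242,187)]): print('corner',tri([ray(T,a),ray(S,b)]))
Q=np.array([onz(T,p,.02)[:2] for p in px]); c=Q.mean(0); e=Q[0]+Q[1]-Q[2]-Q[3]; e/=np.linalg.norm(e); n=np.array([-e[1],e[0]])
print('tray',c,np.arctan2(e[1],e[0]),((Q-c)@e).round(4),((Q-c)@n).round(4))
sp=np.array([.5755,-.277])-c; print('spare',sp@e,sp@n)
t=c+.067*e; print('target',t)
# sleeve top height: scene rim centre, on vertical through TCP
o,d=ray(S,(460.4,127.9)); k=((s['tool_pos']-o)[:2]@d[:2])/(d[:2]@d[:2]); print('top z',(o+k*d), s['tool_pos'])
print('spin (tool y vs tray y)', np.arctan2(e[1],e[0])-(s['tool_rot'][2]-np.pi))
go((.60,0,.22),(*t,.2144),(*t,.10),(*t,.0765))
```

```text
corner [ 0.72077759 -0.23621332  0.00682331]
corner [ 0.70341246 -0.34669132  0.00441043]
corner [ 0.4725568  -0.20150135  0.01533568]
tray [ 0.58753215 -0.27214893] -0.14829640791729928 [ 0.1238  0.1232 -0.1223 -0.1247] [ 0.0553 -0.0553 -0.0547  0.0547]
spare -0.011183328118857071 -0.006575622909919992
target [ 0.65379678 -0.28204841]
top z [0.56366489 0.22927917 0.2319333 ] [0.56333606 0.22787657 0.21432911]
spin (tool y vs tray y) 0.21647052712812795
[0.6  0.   0.22] -> [-1.924 -3.331 -0.091] mm 230.9
[ 0.6538 -0.282   0.2144] -> [-4.439e+00 -7.402e+00  2.000e-03] mm 517.9
[ 0.6538 -0.282   0.1   ] -> [-4.44  -7.402  1.909] mm 530.4
[ 0.6538 -0.282   0.0765] -> [-4.44  -7.402  2.3  ] mm 536.0
```

The sleeve hasn't slipped: its top is still 17.6 mm above the TCP. The tray measures 247 × 110 mm, matching the text. I'll carry the sleeve over.

step_arm --motion '[[[-0.3,-0.45,0],0],[[-0.75,-1.2,0],0],[[-1.2,-2.0,0],0],[[-1.65,-2.75,0],0],[[-2.1,-3.5,0],0],[[-2.55,-4.25,0],0],[[-3.0,-5.0,0],0],[[-3.45,-5.75,0],0],[[-3.9,-6.5,0],-0.1],[[-4.25,-7.1,0],-0.22]]'

```text
time: 10.5
tool_pos: [0.6497, -0.2633, 0.2143]
tool_rot: [3.142, -0.0, 2.999]
contact_force: [1.4, 0.2, -3.3]
opening: 0.0521
grip_force: 35.0
```

step_arm --motion '[[[0,0,0],0],[[0,0,0],0],[[0,0,0],0]]'

```text
time: 10.88
tool_pos: [0.6499, -0.2597, 0.215]
tool_rot: [3.141, -0.0, 2.998]
contact_force: [-0.1, 0.4, -4.0]
opening: 0.052
grip_force: 35.0
```

Run:
```python
from h import *
s,c=snap('scene','s6.png'); print(s['tool_pos'],s['tool_rot'],s['opening'],s['grip_force'],s['contact_force'])
snap('wrist','w6.png')
b=cv2.imread('pics/s6.png')[80:290,90:290]
cv2.imwrite('pics/c6.png',np.hstack([cv2.resize(b,(400,420),interpolation=cv2.INTER_CUBIC),cv2.resize(cv2.imread('pics/w6.png'),(400,250))[0:250] if 0 else cv2.copyMakeBorder(cv2.resize(cv2.imread('pics/w6.png'),(400,250)),0,170,0,0,0)]))
t=(.6538,-.2810)
go((*t,.2144),(*t,.10),(*t,.085),(*t,.0755))
```

```text
[ 0.64994938 -0.2596739   0.21497671] [ 3.14115380e+00 -1.81952826e-04  2.99772104e+00] 0.05200180650636933 34.999432924669236 [-0.07952459  0.3571852  -3.95271863]
[ 0.6538 -0.281   0.2144] -> [-0.113 -0.341  0.014] mm 21.6
[ 0.6538 -0.281   0.1   ] -> [-0.112 -0.341  1.921] mm 117.2
[ 0.6538 -0.281   0.085 ] -> [-0.112 -0.341  2.171] mm 132.0
[ 0.6538 -0.281   0.0755] -> [-0.112 -0.341  2.329] mm 141.4
```

View pics/c6.png

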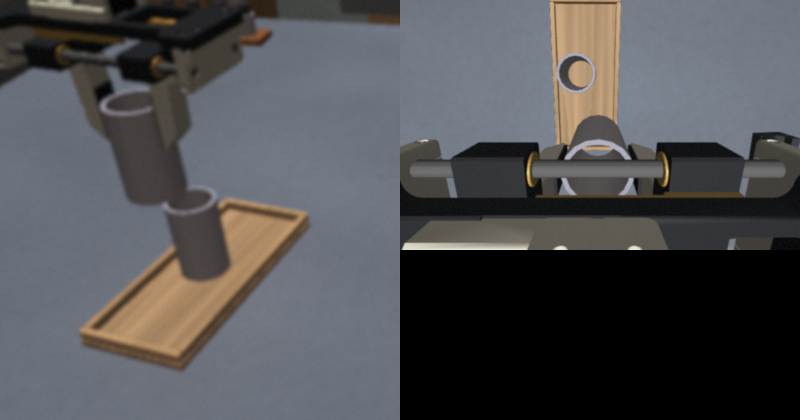

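Aligned: the spare is at wrist px (577,73) of the crop and the held sleeve is over the free part. I'll go over the target and down to just above the floor.

step_arm --motion '[[[-0.11,-0.34,0.1],0],[[-0.11,-0.34,0.5],0],[[-0.11,-0.34,1.0],0],[[-0.11,-0.34,1.5],0],[[-0.11,-0.34,1.9],0],[[-0.11,-0.34,2.15],0],[[-0.11,-0.34,2.25],0],[[-0.11,-0.34,2.28],0],[[-0.11,-0.34,2.28],0]]'

```text
time: 12.1
tool_pos: [0.6539, -0.2824, 0.0791]
tool_rot: [-3.141, 0.001, 2.997]
contact_force: [0.4, -0.6, -3.9]
opening: 0.052
grip_force: 35.0
```

step_arm --motion '[[[0,0,0.02],0],[[0,0,0.04],0],[[0,0,0.04],0]]'

```text
time: 12.48
tool_pos: [0.6534, -0.2821, 0.0757]
tool_rot: [3.142, 0.0, 2.997]
contact_force: [0.6, 0.6, -3.9]
opening: 0.0519
grip_force: 35.0
```

step_arm --motion '[[[0,0,0.015],0],[[0,0,0.03],0],[[0,0,0.03],0]]'

```text
time: 12.85
tool_pos: [0.6535, -0.2822, 0.0743]
tool_rot: [-3.142, 0.0, 2.997]
contact_force: [-0.7, 1.0, -0.2]
opening: 0.052
grip_force: 35.0
```

The floor is carrying its weight. I'll look before releasing.

step_arm --motion '[[[0,0,0.005],0],[[0,0,0.005],0],[[0,0,0.005],0]]'

```text
time: 13.22
tool_pos: [0.6536, -0.2821, 0.0743]
tool_rot: [-3.141, 0.001, 2.997]
contact_force: [-2.8, 1.9, 5.4]
opening: 0.0522
grip_force: 35.0
```

step_arm --motion '[[[0,0,0],0],[[0,0,0],0],[[0,0,0],0],[[0,0,0],0],[[0,0,0],0],[[0,0,0],0]]' --hand 0

```text
time: 13.98
tool_pos: [0.6534, -0.2821, 0.0736]
tool_rot: [3.141, 0.0, 2.997]
contact_force: [-0.4, -0.4, 0.6]
opening: 0.0917
grip_force: 0.0
```

step_arm --motion '[[[0,0,-0.2],0],[[0,0,-0.5],0],[[0,0,-1.0],0],[[0,0,-1.6],0],[[0,0,-2.2],0],[[0,0,-2.6],0],[[0,0,-2.6],0],[[0,0,-2.6],0]]'

```text
time: 14.98
tool_pos: [0.653, -0.2819, 0.229]
tool_rot: [3.141, -0.001, 2.997]
contact_force: [-0.4, -0.2, -0.6]
opening: 0.0915
grip_force: 0.0
```

Run:
```python
from h import *
s,c=snap('scene','s7.png'); print(s['tool_pos'],s['opening'],s['grip_force'],s['contact_force'],s['time'])
cv2.imwrite('pics/c7.png',cv2.resize(cv2.imread('pics/s7.png')[120:330,100:500],(800,420),interpolation=cv2.INTER_CUBIC))
```

```text
[ 0.65304309 -0.28191104  0.22896285] 0.0914854358262132 0.0 [-0.41694634 -0.1657334  -0.57721253] 14.975
```

View pics/c7.png

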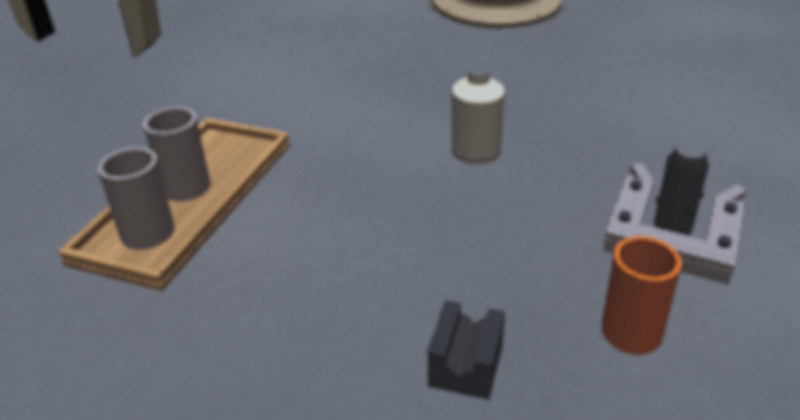

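Both sleeves stand upright in the tray (crop (138,195) and (175,150)), the arbor stands in the fork (682,190), and the tin and vee block haven't moved. I released on the force reading alone, without the look I'd announced; this picture makes up for it.

```bash
python3 -c "
from cell import robot
print(robot.hand_in())"
```

```text
the job is handed in; nothing more can be done
None
```

The job is handed in at about 15 s, no verdict shown: the arbor stands in the fork, the sleeve is upright in the tray beside the spare, and the last picture shows the spare, tin and vee block in place.

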